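# Clamp the stain-paste jar and twist off its cap

### The job

On the folding table a square white jar stands in the grey opening stand, with the stand's gate still open. Push the gate fully shut until it snaps home on its roller catch, so that the jar cannot twist; then unscrew the jar's tight cap anticlockwise until its threads let go, and lift it off. Finish still gripping the cap, level and at rest just above the jar's mouth (clear of it by no more than 4 cm), with the jar still standing in the stand behind the shut gate and the other things on the table left where they are.

Things in the scene. Friction and masses are not known exactly. Their poses are not given: they have to be found in the camera images.
- stand: Grey steel opening stand screwed to the table; its position and heading vary. Base 134 x 182 mm, 6 mm thick; back plate 98 mm high at its +x side; hinge post front left (+y), roller catch front right (-y). Nothing on it is higher than 102 mm. Origin: on the table, under the jar's place when the gate is shut; x points from the gate to the back plate, z up
- gate_push (a point): Centre of the face of the round black rubber push pad (22 mm wide) on the outer face of the gate, near its free end, 84 mm above the table. The gate is a grey steel frame from 26 to 96 mm above the table, 135 mm long. Own axes: x is square to the gate, the way to push to shut it; -y runs along the gate from hinge to free end; z up
- gate_hinge (a point): Point on the gate's upright hinge axis (left end of the gate), 84 mm above the table; it turns with the gate and has the same axes as gate_push. The push pad's face lies at x = -7 mm, y = -116 mm from it
- gate (a joint): Gate angle, rad: 0 = shut (hard stop), grows as it swings open towards the robot. Starts at 0.65 to 0.95 and stays where left; shutting turns it anticlockwise seen from above. A spring roller resists between 0.11 and 0.05 (about 10 N at the pad), then draws it shut and holds it. On the way the gate slides the jar up to 20 mm back and squares it; shut, the jar has 2 mm of play
- jar_mouth (a point): Centre of the jar's mouth (top rim of its neck, 40 mm outside), hidden inside the cap at first: on the jar's axis, 141 mm above its underside, 147 mm above the table. The jar is loose, square, white plastic with paper labels: body 72 x 72 mm, 96 mm high, about 0.55 kg, at first loose near the front of the stand's base. Axes along its sides, z up
- cap_center (a point): Centre (half-way up) of the ribbed grey cap on the jar: 60 mm diameter, 30 mm high, 0.06 kg, z up its axis. Screwed on, it lies 8 mm below jar_mouth, 139 mm above the table; fingers have 12 mm of room below its lower edge. A tight lug cap (about 0.5 N m): with the gate open the jar just turns along with it
- cap: The same cap, origin at the centre of its lower edge, turning with it. It comes free once turned about 1.2 rad (70 degrees) anticlockwise seen from above relative to the jar, rising 3 mm on the way; it lifts straight off between 1.2 and 1.6 rad, beyond which its lugs butt on the next threads. Its skirt reaches 23 mm down over the neck
- jar: The jar, origin at the centre of its underside, axes along its sides, z up
- soap_bottle (a point): bystander: clear hand soap pump bottle, 56 x 72 x 182 mm; its mid-height point
- stain_bottle (a point): bystander: green bottle with a white cap, 47 x 58 x 186 mm; its mid-height point
- tape (a point): bystander: roll of masking tape lying flat, 96 mm, 25 mm high; its centre
- shears (a point): bystander: blue-handled scissors, 199 mm long, lying flat; their centre
- keys (a point): bystander: bunch of keys with a red tag, 84 x 118 x 8 mm; its centre
- soap_scoop (a point): bystander: white plastic scoop, 62 x 131 x 47 mm; its centre
- roller_tool (a point): bystander: blue-handled lint roller, 199 mm long, 45 mm thick; its centre
Mind the look-alikes: they are no part of the job. Leave any blue look-alike of the cap alone.

How it is judged (in metres and radians):
On the way, in this order (a step that is already met when the one before it is completed fails the run):
1. the gate is shut on its roller catch while the cap is still screwed down (value of joint gate below 0.02 rad and angle between the x axis of cap_center and the x axis of jar_mouth, either way round below 0.5 rad and z of cap_center in the frame of jar_mouth below 0 m), for 0.2 s.
2. the cap has been unscrewed until its threads let go, the jar held by the shut gate (value of joint gate below 0.02 rad and angle between the x axis of cap_center and the x axis of jar_mouth, either way round above 1.05 rad), for 0.1 s.
At the end, for the whole second after the job is handed in: Fingers hold the cap (over 1 N) still and level (0.2 rad), its lower edge 2 to 45 mm above the jar's mouth, within 20 mm of the jar's axis, not touching the jar; gate shut (under 0.02 rad); jar upright (0.1 rad), not lifted over 5 mm. Gate shut first, then cap turned over 1.05 rad (z of cap_center in the frame of jar_mouth between 0.017 and 0.06 m and horizontal distance between cap_center and jar_mouth below 0.02 m and angle between cap_center's own z axis and vertical below 0.2 rad and contact force between the fingers and cap above 1 N and contact force between cap and jar below 0.05 N and linear speed of each of cap, jar below 0.03 m/s and value of joint gate below 0.02 rad and angle between jar_mouth's own z axis and vertical below 0.1 rad and height (world z) of jar_mouth below 0.152 m); the arm keeps its last pose, push and grip.
It fails at once if the jar is tipped or hauled up out of the stand (angle between jar_mouth's own z axis and vertical above 0.25 rad or height (world z) of jar_mouth above 0.162 m).
It fails at once if a bystander is shoved by more than 4 cm (distance of any of soap_bottle, stain_bottle, tape, shears, keys, soap_scoop, roller_tool from where it was at the start of the episode above 0.04 m).
It also fails if it takes over 48 s, if anything falls off the work surface, if the arm or the gripper's body presses on something with over 40 N, if the wrist force passes 120 N, or if a joint passes its speed limit or range.

### The arm

A 6-joint arm with a two-finger parallel gripper is mounted at the origin on a cart in front of the work surface, level with it; the furniture and walls round the work are solid. World frame = base frame: x ahead of the robot, y to its left, z up, the work surface at z = 0. Lengths are in mm, angles in rad, forces in N, time in s.
With the tool pointing down it reaches from about 350 to 775 mm from the base axis. Payload 7.3 kg.
Tool frame: the origin (TCP) lies on the centre line of the jaws, within the pads' length; the fingertips stand finger_overhang ahead of it and the grasp point (between the pads) lies 8 mm behind it (finger_overhang is the distance from the TCP to the fingertips, in mm); z points along the fingers, y is the line along which they close (so a half turn about z gives the same grasp; the last joint's range is limited). The gripper opens to 92 mm and grips with 3 to 60 N. Pads are 19 mm wide; open, the fingers measure 130 mm over their backs; the gripper's body (75 mm by 190 mm) begins 47 mm behind the grasp point.
Start: joints at [-1.421, 0.342, 1.524, -0, 1.275, -0.146], TCP at [153.063, -502.213, 208.941] pointing down, gripper open.
Joint ranges: [-2.53, 2.53], [-0.77, 2.02], [0.04, 2.7], [-1, 4.14], [0.28, 2.66], [-3.11, 3.11]. Speed limits (rad/s): [2.57, 2.57, 3.14, 3.14, 3.14, 3.14].

### API

Orientations are given as [roll, pitch, yaw] about the fixed x, y, z axes, in that order (R = Rz(yaw) Ry(pitch) Rx(roll)).
In Python, from plant import get_obs, capture, close_job, finger_overhang gives the robot as it stands.
- The arm moves only by the shell command python3 -m inch 'ROWS'. ROWS is JSON, one flat list of numbers, 7 for each row, row after row: the turn, a rotation vector about the tool's x, y, z scaled (see below), then the shift along the tool's x, y, z scaled (see below), then the closure, from -1 (fully open) to 1 (shut). In form: [ax, ay, az, tx, ty, tz, gripper, ax, ay, az, tx, ty, tz, gripper, ...]. A call has 1 to 10 rows; each row shifts and turns the commanded pose from where the row before left it, along the tool's axes as they then stand; what a row does not reach is not made up. The controller multiplies each number of a shift by 0.8 m and each number of a turn by 1.5 rad. A row lasts 1/12 s, in which the tool goes at most 41.7 mm and 7.16 degrees, less where a joint would pass 70% of its speed; a pose out of reach is approached as far as the arm can. A call with a number of a shift or a turn outside -1 to 1 is refused whole. A call with a gripper value outside its range is refused whole. The fingers move at their own pace and stop on an object; the grip force is fixed at half the most. Time passes only in rows, so rows that do not move let the fingers close. It gives the time, the measured TCP pose, the force, the opening and the grip force at its end, in the units of the state.
- get_obs(): the state, without advancing time (a new reading comes with each control period).
- capture(name): name is "side" or "top" or "wrist"; returns a dict with "image" (480x640x3 uint8, red, green, blue), "mtx" (3x3 intrinsics, pixels), "pose" (4x4, takes a point from camera to world coordinates). Camera axes: x right, y up, looking along -z (the intrinsics and any distortion apply to the point x, -y, -z); pixel columns grow to the right and rows downward; lengths in mm; the calibration is good to about 2 mm. A picture is of the moment at which its call begins. There is no depth.
- close_job(): hands the job in; it is judged then, once.
The state is a dict: "time": time; "joint_positions": joint angles; "dq": joint speeds; "tau": joint torques, N m; "tool_pos": TCP position; "tcp_rot": TCP orientation; "contact_force": force on the tool from outside, world axes, zero at the start; "moment": the same for the moment, N m; "grip_width": finger opening in mm; "finger_force": force on a finger pad.
Only numpy, scipy, OpenCV 4.12 (cv2) and the standard library are available. Lean on these libraries where they do the work, as an engineer would, in place of code of your own. Each camera call takes 0.05 s, during which the arm holds its last target. There are 200 camera calls.

## Working session

There is one attempt and no reset: what is moved stays moved. The work goes in short steps, Python scripts to look and compute and a shell command to move; the robot and the scene stay as the last step left them, time stands still between calls to the robot, and variables do not carry over. Pictures are saved under pics/ and viewed, at most 10 in all, crops included, and the job is handed in when it is done.

```bash
mkdir -p pics; ls
python3 - <<'E'
from plant import *
import cv2,numpy as np
print(finger_overhang); o=get_obs(); print(o)
np.set_printoptions(precision=4,suppress=True)
for n in ["top","side"]:
    c=capture(n); cv2.imwrite(f"pics/{n}0.png",c["image"][:,:,::-1]); print(n,c["mtx"],c["pose"],[k for k in c])
E
```

```text
pics
11.0
{'time': 0.0, 'joint_positions': array([-1.42098275e+00,  3.42735147e-01,  1.52499339e+00,  5.35898291e-06,
        1.27536905e+00, -1.45999101e-01]), 'dq': array([ 5.89115149e-05, -1.12619918e-03,  1.56229771e-03, -1.01617263e-03,
       -1.61854394e-03,  3.67446188e-04]), 'tau': array([-8.84700385e-04, -4.31245172e+01, -2.44217545e+01,  7.17379153e-02,
        5.61948004e-02, -1.23763780e-04]), 'tool_pos': array([ 153.00763944, -501.77661855,  208.24676643]), 'tcp_rot': array([-3.14010447e+00, -2.24009476e-04,  2.95810946e-01]), 'contact_force': array([-0.16122376, -0.68123766,  0.06526605]), 'moment': array([-0.01318116,  0.00734629,  0.00283308]), 'finger_force': 0.0, 'grip_width': 92.00166939704793}
top [[560.1463   0.     307.7862]
 [  0.     560.1463 240.1322]
 [  0.       0.       1.    ]] [[  -0.0061    0.9965   -0.0829  407.5399]
 [  -1.       -0.006     0.0011   74.8511]
 [   0.0006    0.0829    0.9966 1392.8583]
 [   0.        0.        0.        1.    ]] ['image', 'mtx', 'pose']
side [[608.0873   0.     322.806 ]
 [  0.     608.0873 251.2594]
 [  0.       0.       1.    ]] [[    0.9999     0.0091    -0.0118   470.0409]
 [   -0.0145     0.423     -0.906  -1453.8458]
 [   -0.0032     0.9061     0.423    824.0934]
 [    0.         0.         0.         1.    ]] ['image', 'mtx', 'pose']
```

View pics/top0.png

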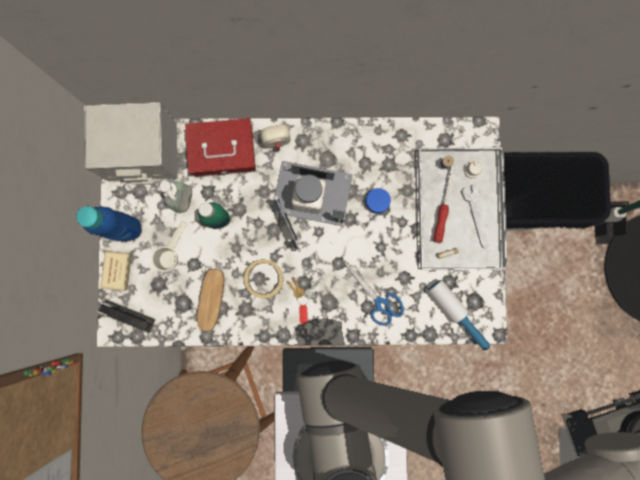

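View pics/side0.png

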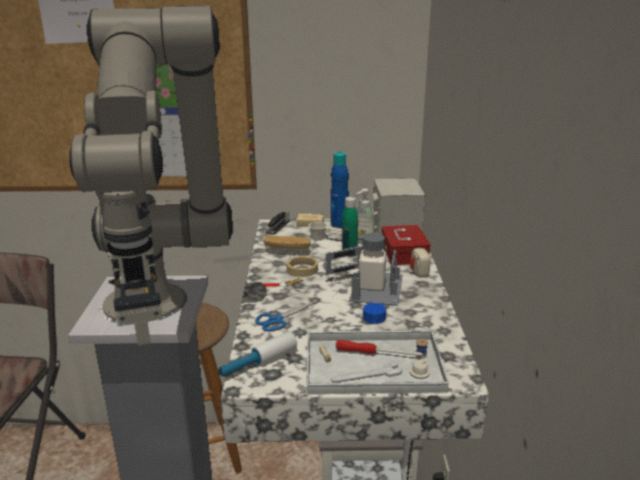

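The top view shows the grey cap on the jar at about (308,190). The stand is around it (283,163)–(343,222), and the open gate runs (275,200)–(297,247). Possible look-alikes for the cap are the blue lid (378,201), the white pot (165,258) and the tape roll (264,278). I choose the grey ribbed cap at (308,190) and will check it in a close crop.

```bash
cat > h.py <<'E'
import numpy as np
from plant import *
def ray(c,u,v):
    d=np.linalg.inv(c["mtx"])@[u,v,1]; d=c["pose"][:3,:3]@(d*[1,-1,-1]); return c["pose"][:3,3],d
def onz(c,u,v,z):
    p,d=ray(c,u,v); return p+d*(z-p[2])/d[2]
def proj(c,P):
    q=c["pose"][:3,:3].T@(np.array(P,float)-c["pose"][:3,3]); q=c["mtx"]@(q*[1,-1,-1]); return q[:2]/q[2]
E
python3 - <<'E'
import cv2,numpy as np
a=cv2.imread("pics/top0.png")[150:255,260:360];b=cv2.imread("pics/side0.png")[220:310,315:415]
r=cv2.resize
o=np.zeros((420,800,3),np.uint8)
A=r(a,(400,420),interpolation=cv2.INTER_CUBIC);B=r(b,(400,360),interpolation=cv2.INTER_CUBIC)
o[:,:400]=A;o[:360,400:]=B
cv2.imwrite("pics/crop0.png",o)
E
```

```text
(no output)
```

View pics/crop0.png

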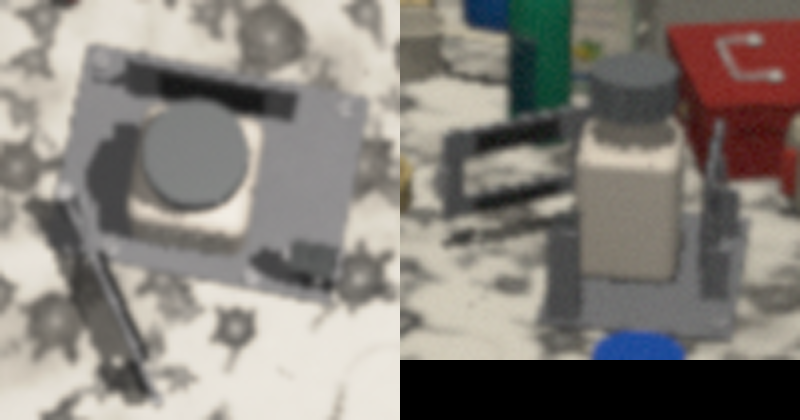

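The crop confirms the choice: a plain grey ribbed cap on the white square jar, and the blue lid is separate. The gate's top edge runs from crop (65,190) to (150,395), with the black pad on its lower-left (outer) face near (125,375).

Run:
```python
from h import *; import cv2
np.set_printoptions(precision=1,suppress=True)
c=capture("top");s=capture("side")
f=lambda x,y:(260+x/4-.4,150+y/4-.4)
for n,p,z in [("TL",(88,45),6),("TR",(365,97),6),("BR",(330,300),6),("gateH",(62,188),96),("gateF",(152,393),96),("pad",(128,378),84),("cap",(194,155),154),("post",(65,190),102)]:
    print(n,onz(c,*f(*p),z))
# cap mask
im=cv2.cvtColor(c["image"],cv2.COLOR_RGB2HSV); cr=im[150:255,260:360]
print(cr[39,48],cr[20,70], cr[62,70])
bl=onz(c,378,201,20);print("blue",bl)
for n,p in [("tape",(264,278)),("keys",(300,300)),("shears",(375,295)),("roller",(460,315))]: print(n,onz(c,*p,10))
```

```text
TL [723.3 138.    6. ]
TR [689.1 -35.7   6. ]
BR [561.2 -12.3   6. ]
gateH [618.  149.3  96. ]
gateF [497.6  97.2  96. ]
pad [507.3 111.4  84. ]
cap [626.8  72.1 154. ]
post [615.8 147.2 102. ]
[  0   0 130] [ 15  16 160] [170   6 135]
blue [ 617.8 -100.9   20. ]
tape [429.6 181.8  10. ]
keys [375.2  93.4  10. ]
shears [386.3 -91.   10. ]
roller [ 336.2 -298.5   10. ]
```

```bash
cat >> h.py <<'E'
from scipy.spatial.transform import Rotation as Ro
def pose(yaw,tilt=0): return Ro.from_euler("z",yaw)*Ro.from_euler("x",np.pi)*Ro.from_euler("y",tilt)
def rows(targets,g,start=None,vmax=38,wmax=.118):
    """targets: (xyz,yaw,tilt). prints rounded rows with feedback on rounding"""
    o=get_obs()
    p,R=(o["tool_pos"],Ro.from_euler("xyz",o["tcp_rot"])) if start is None else (np.array(start[0],float),pose(*start[1:]))
    out=[]
    for t in targets:
        P=np.array(t[0],float);Q=pose(*t[1:])
        n=int(max(1,np.ceil(np.linalg.norm(P-p)/vmax),np.ceil((R.inv()*Q).magnitude()/wmax)))
        rv=(R.inv()*Q).as_rotvec(); R0=R;p0=p
        for i in range(1,n+1):
            Pi=p0+(P-p0)*i/n; Qi=R0*Ro.from_rotvec(rv*i/n)
            a=np.round((R.inv()*Qi).as_rotvec()/1.5,3); s=np.round(R.inv().apply(Pi-p)/800,3)
            p=p+R.apply(s*800); R=R*Ro.from_rotvec(a*1.5)
            out.append([*a,*s,g])
    print(len(out))
    for k in range(0,len(out),10): print(",".join("%g"%(x+0) for r in out[k:k+10] for x in r),"\n")
E
python3 - <<'E'
from h import *
c=capture("top"); print("stain",onz(c,207,208,180),"soap",onz(c,176,187,180),"box",onz(c,250,122,80))
rows([((250,-420,330),0.1),((420,-120,330),-.4),((430,70,330),-.75)],1)
E
```

```text
stain [580.1197155  293.12115347 180.        ] soap [626.89496317 361.40276081 180.        ] box [801.30534867 210.03055207  80.        ]
21
0,0,0.026,0.029,-0.013,-0.03,1,0,0,0.026,0.029,-0.013,-0.031,1,0,0,0.026,0.028,-0.015,-0.03,1,0,0,0.026,0.027,-0.016,-0.03,1,0,0,0.027,0.027,-0.017,-0.031,1,0,0,0.033,0.025,-0.035,0,1,0,0,0.034,0.023,-0.037,0,1,0,0,0.033,0.021,-0.037,0,1,0,0,0.033,0.02,-0.039,0,1,0,0,0.033,0.017,-0.039,0,1 

0,0,0.034,0.015,-0.04,0,1,0,0,0.033,0.014,-0.041,0,1,0,0,0.033,0.011,-0.042,0,1,0,0,0.034,0.009,-0.042,0,1,0,0,0.033,0.008,-0.043,0.001,1,0,0,0.039,-0.014,-0.037,0,1,0,0,0.039,-0.015,-0.037,0,1,0,0,0.039,-0.018,-0.035,0,1,0,0,0.038,-0.02,-0.034,0,1,0,0,0.039,-0.022,-0.033,0,1 

0,0,0.039,-0.023,-0.032,0,1
```

```bash
python3 -m inch '[0,0,0.026,0.029,-0.013,-0.03,1,0,0,0.026,0.029,-0.013,-0.031,1,0,0,0.026,0.028,-0.015,-0.03,1,0,0,0.026,0.027,-0.016,-0.03,1,0,0,0.027,0.027,-0.017,-0.031,1,0,0,0.033,0.025,-0.035,0,1,0,0,0.034,0.023,-0.037,0,1,0,0,0.033,0.021,-0.037,0,1,0,0,0.033,0.02,-0.039,0,1,0,0,0.033,0.017,-0.039,0,1]'
python3 -m inch '[0,0,0.034,0.015,-0.04,0,1,0,0,0.033,0.014,-0.041,0,1,0,0,0.033,0.011,-0.042,0,1,0,0,0.034,0.009,-0.042,0,1,0,0,0.033,0.008,-0.043,0.001,1,0,0,0.039,-0.014,-0.037,0,1,0,0,0.039,-0.015,-0.037,0,1,0,0,0.039,-0.018,-0.035,0,1,0,0,0.038,-0.02,-0.034,0,1,0,0,0.039,-0.022,-0.033,0,1]'
python3 -m inch '[0,0,0.039,-0.023,-0.032,0,1,0,0,0,0,0,0,1,0,0,0,0,0,0,1]'
python3 - <<'E'
from h import *;import cv2
c=capture("wrist");cv2.imwrite("pics/w1.png",c["image"][:,:,::-1]);print(get_obs()["joint_positions"],c["pose"])
E
```

```text
time: 1.08
tool_pos: [335.3, -268.5, 330.6]
tcp_rot: [3.141, -0.0, -0.152]
contact_force: [0.3, -0.9, -0.1]
grip_width: 29.7
finger_force: 0.0
time: 1.92
tool_pos: [427.9, 39.8, 329.7]
tcp_rot: [3.142, -0.0, -0.694]
contact_force: [1.8, 1.0, 1.5]
grip_width: 1.0
finger_force: 0.0
time: 2.17
tool_pos: [430.1, 70.9, 329.6]
tcp_rot: [3.141, 0.0, -0.746]
contact_force: [0.4, 0.0, 0.3]
grip_width: 0.7
finger_force: 0.0
[-1.48024563e-02  1.02205211e-01  1.50691516e+00 -5.73389803e-04
  1.53277910e+00  2.30321181e+00] [[-6.78709776e-01  7.11661631e-01  1.81358110e-01  4.77876140e+02]
 [-7.34406530e-01 -6.57790327e-01 -1.67209256e-01  2.58014681e+01]
 [ 2.99198622e-04 -2.46677137e-01  9.69097673e-01  5.05362935e+02]
 [ 0.00000000e+00  0.00000000e+00  0.00000000e+00  1.00000000e+00]]
```

View pics/w1.png

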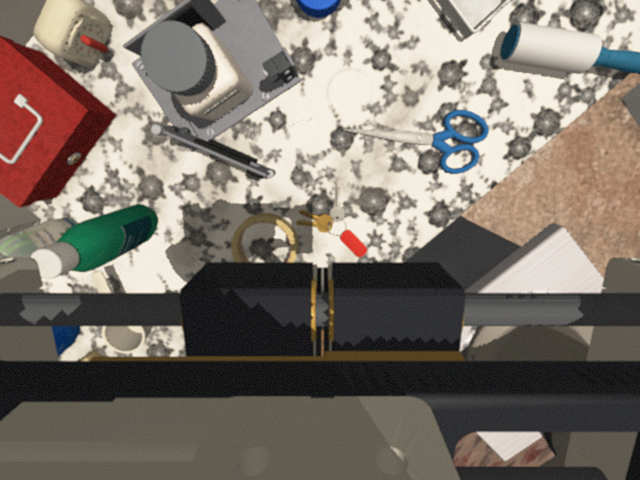

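The wrist view shows the cap at (178,57) and the gate's top edge from the post (155,127) to the free end (272,174). The tape, keys and scissors are well below the push height.

Run:
```python
from h import *;import cv2
np.set_printoptions(precision=1,suppress=True)
c=capture("wrist")
H=onz(c,157,129,96);F=onz(c,271,174,96);print(H,F,np.linalg.norm(H-F),np.arctan2(*(H-F)[[1,0]])-np.pi/2)
print("stand corners",[onz(c,*p,6)[:2] for p in [(298,76),(205,138),(243,0),(124,28)]],"cap",onz(c,178,57,154))
cv2.imwrite("pics/w1c.png",cv2.resize(c["image"][100:200,130:300,::-1],None,fx=4.5,fy=4.5,interpolation=cv2.INTER_CUBIC))
```

```text
[617.  148.7  96. ] [494.3  90.   96. ] 135.952351377759 -1.124531612361869
stand corners [array([564.6, -12.6]), array([594.7, 136.4]), array([675.8, -23.1]), array([757.6, 111.8])] cap [625.7  68.3 154. ]
```

View pics/w1c.png

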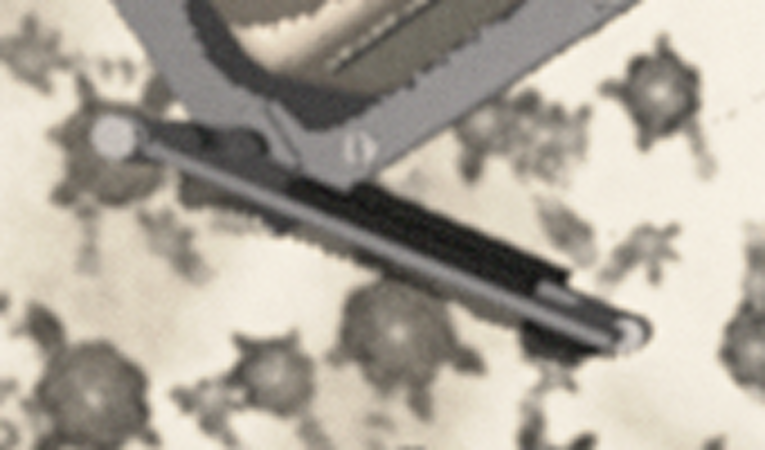

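```bash
cat >> h.py <<'E'
H=np.array([617.,148.5]); T=.4
def push(g,off,gap=0,z=86):
    """TCP target so that finger tip edge is gap mm short of pad face at gate yaw g"""
    R=Ro.from_euler("z",g); c=R.apply([-7-gap,-116,0])[:2]+H
    q=pose(g+off,T); d=R.apply([1,0,0]); s=max((q.apply([9.5,y,11])@d) for y in (-10,10))
    return ((c[0]-s*d[0],c[1]-s*d[1],z),g+off,T)
E
python3 - <<'E'
from h import *
np.set_printoptions(precision=1,suppress=True)
class C(dict):pass
c=capture("wrist")
a=onz(c,162.2,131.1,96);b=onz(c,265.1,176.7,96);d=a-b;g=np.arctan2(d[1],d[0])-np.pi/2
print("pin",onz(c,155.2,130,100),"g",round(g,3),"padpx",onz(c,252.5,175.5,90))
p=push(-1.125,.4,30);print(p, push(-1.125,.4))
q=((p[0][0],p[0][1],200),)+p[1:]
rows([q,p],1)
E
```

```text
pin [616.5 148.8 100. ] g -1.169 padpx [508.3 107.4  90. ]
((np.float64(489.5281530430469), np.float64(146.21257642205413), 86), -0.725, 0.4) ((np.float64(502.4634485470069), np.float64(119.14454859908125), 86), -0.725, 0.4)
9
0.001,0.053,-0.003,-0.002,-0.024,0.032,1,0,0.054,-0.004,-0.005,-0.024,0.032,1,0.001,0.053,-0.003,-0.007,-0.025,0.032,1,0.001,0.053,-0.003,-0.01,-0.024,0.031,1,0.001,0.054,-0.003,-0.012,-0.024,0.03,1,0,0,0,-0.014,0,0.033,1,0,0,0,-0.014,0,0.033,1,0,0,0,-0.014,0,0.033,1,0,0,0,-0.014,0,0.032,1
```

```bash
python3 -m inch '[0.001,0.053,-0.003,-0.002,-0.024,0.032,1,0,0.054,-0.004,-0.005,-0.024,0.032,1,0.001,0.053,-0.003,-0.007,-0.025,0.032,1,0.001,0.053,-0.003,-0.01,-0.024,0.031,1,0.001,0.054,-0.003,-0.012,-0.024,0.03,1,0,0,0,-0.014,0,0.033,1,0,0,0,-0.014,0,0.033,1,0,0,0,-0.014,0,0.033,1,0,0,0,-0.014,0,0.032,1,0,0,0,0,0,0,1]'
python3 - <<'E'
from h import *
gs=np.linspace(-1.125,-.55,10)
o=[.4+(.05-.4)*i/15 for i in range(10)]
rows([push(-1.15,.4,2)]+[push(g,k) for g,k in zip(gs,o)],1,vmax=18)
E
```

```text
time: 3.15
tool_pos: [486.3, 144.8, 81.6]
tcp_rot: [3.133, -0.396, -0.724]
contact_force: [-1.3, -0.6, 0.6]
grip_width: 0.3
finger_force: 0.0
12
-0.001,0.001,0.008,0.015,0.004,0.003,1,0,0.002,0.008,0.016,0.003,0.004,1,0.006,0,-0.015,0.005,0.003,0.002,1,0.011,0,-0.025,0.007,0.005,0.003,1,0.01,0,-0.025,0.008,0.005,0.003,1,0.011,0,-0.025,0.008,0.005,0.004,1,0.01,0,-0.025,0.007,0.004,0.003,1,0.011,0,-0.025,0.008,0.005,0.003,1,0.01,0,-0.025,0.008,0.004,0.004,1,0.011,0,-0.025,0.008,0.004,0.003,1 

0.011,0,-0.025,0.009,0.003,0.004,1,0.01,0,-0.024,0.008,0.004,0.003,1
```

```bash
python3 -m inch '[-0.001,0.001,0.008,0.015,0.004,0.001,1,0,0.002,0.008,0.016,0.003,0.001,1,0.006,0,-0.015,0.005,0.003,0.002,1,0.011,0,-0.025,0.007,0.005,0.003,1]'
python3 -m inch '[0.01,0,-0.025,0.008,0.005,0.003,1,0.011,0,-0.025,0.008,0.005,0.004,1,0.01,0,-0.025,0.007,0.004,0.003,1,0.011,0,-0.025,0.008,0.005,0.003,1]'
python3 - <<'E'
from h import *
import cv2
c=capture("top");cv2.imwrite("pics/t2.png",cv2.resize(c["image"][130:280,230:400,::-1],None,fx=4,fy=4,interpolation=cv2.INTER_CUBIC))
E
```

```text
time: 3.48
tool_pos: [509.5, 114.8, 98.1]
tcp_rot: [-3.127, -0.41, -0.689]
contact_force: [0.3, -0.2, -0.2]
grip_width: 0.5
finger_force: 0.0
time: 3.82
tool_pos: [521.8, 86.1, 98.1]
tcp_rot: [-3.13, -0.412, -0.524]
contact_force: [0.8, -0.2, -0.1]
grip_width: 0.5
finger_force: 0.0
```

View pics/t2.png

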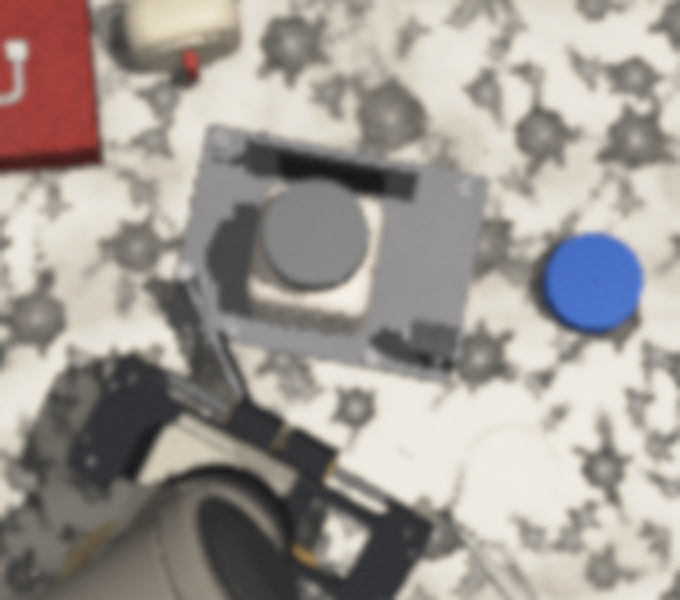

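Run:
```python
from h import *
np.set_printoptions(precision=1,suppress=True)
c=capture("top");o=get_obs();print(o["tool_pos"],o["tcp_rot"],o["contact_force"],o["joint_positions"])
for p in [(194,280),(241,397),(190,295),(232,390)]:
    print(onz(c,230+p[0]/4-.4,130+p[1]/4-.4,96))
print("tip px",(proj(c,o["tool_pos"])-[230,130])*4, (proj(c,[*push(-1.14,0)[0][:2],84])-[230,130])*4)
w=capture("wrist");import cv2;cv2.imwrite("pics/w2.png",w["image"][:,:,::-1])
```

```text
[521.5  85.5  97.8] [-3.1 -0.4 -0.5] [ 0.4 -0.5  0.3] [ 0.2  0.4  2.  -0.5  0.6  2.7]
[610.9 142.3  96. ]
[542. 115.  96.]
[602.  144.6  96. ]
[546.1 120.3  96. ]
tip px [290.4 429.9] [234.8 463.4]
```

View pics/w2.png

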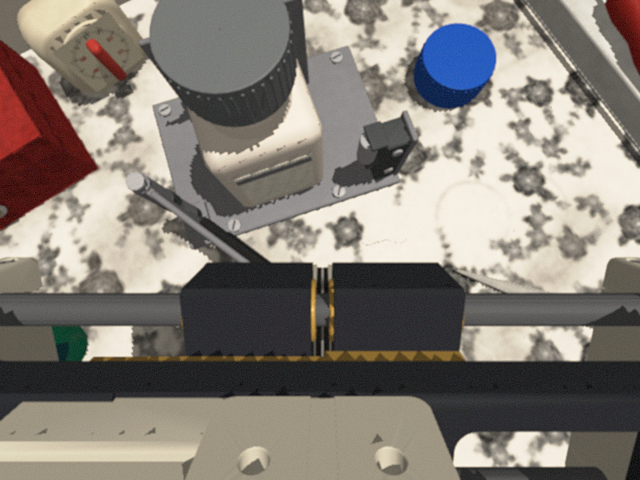

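Run:
```python
from h import *
import cv2
np.set_printoptions(precision=1,suppress=True)
w=capture("wrist")
print(onz(w,138,183,100),onz(w,155,197,96),onz(w,243,260,96), onz(w,195,52,154))
cv2.imwrite("pics/w2c.png",cv2.resize(w["image"][150:370,110:350,::-1],None,fx=3,fy=3-.3,interpolation=cv2.INTER_CUBIC))
o=get_obs();q=Ro.from_euler("xyz",o["tcp_rot"])
for d in ([0,0,0],[0,0,11],[9.5,0,11]): 
    P=o["tool_pos"]+q.apply(d); print(P,proj(w,P))
```

```text
[614.  149.3 100. ] [604.  145.8  96. ] [547.8 119.6  96. ] [623.4  86.8 154. ]
[520.8  86.7  96.9] [320.1 272.8]
[524.6  84.6  86.8] [320.2 266. ]
[532.1  80.3  90.6] [320.2 249.9]
```

View pics/w2c.png

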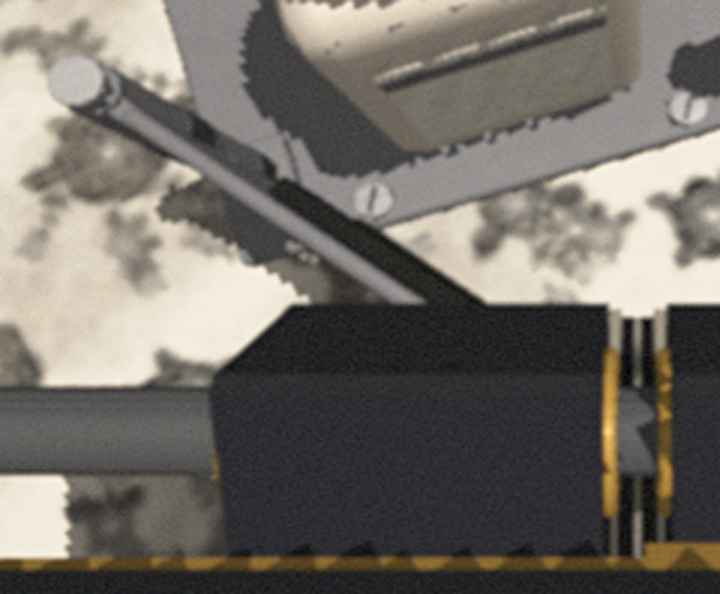

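Run:
```python
from h import *
import cv2
np.set_printoptions(precision=1,suppress=True)
w=capture("wrist");print(w["mtx"][0,0])
s=capture("side");o=get_obs();q=Ro.from_euler("xyz",o["tcp_rot"]);print(o["tool_pos"],o["tcp_rot"])
im=s["image"][200:300,270:400,::-1].copy()
im=cv2.resize(im,None,fx=6,fy=6,interpolation=cv2.INTER_CUBIC)
for d in ([0,0,0],[0,0,11],[9.5,0,11]):
    p=(proj(s,o["tool_pos"]+q.apply(d))-[270,200])*6+3; print(p)
    cv2.circle(im,tuple(int(x) for x in p),3,(0,0,255),1)
for e in ([*push(-1.14,0)[0][:2],84],):
    pass
R=Ro.from_euler("z",-1.14)
for l in ([-7,-116,0],[0,-135,12],[0,0,12],[0,-135,-58]):
    p=(proj(s,R.apply(l)+[*H,84])-[270,200])*6+3; cv2.circle(im,tuple(int(x) for x in p),3,(0,255,0),1)
cv2.imwrite("pics/s2.png",im)
```

```text
348.7538319379064
[520.1  87.6  96. ] [-3.1 -0.4 -0.5]
[383.9 326.3]
[392.2 347.6]
[408.7 344.2]
```

View pics/s2.png

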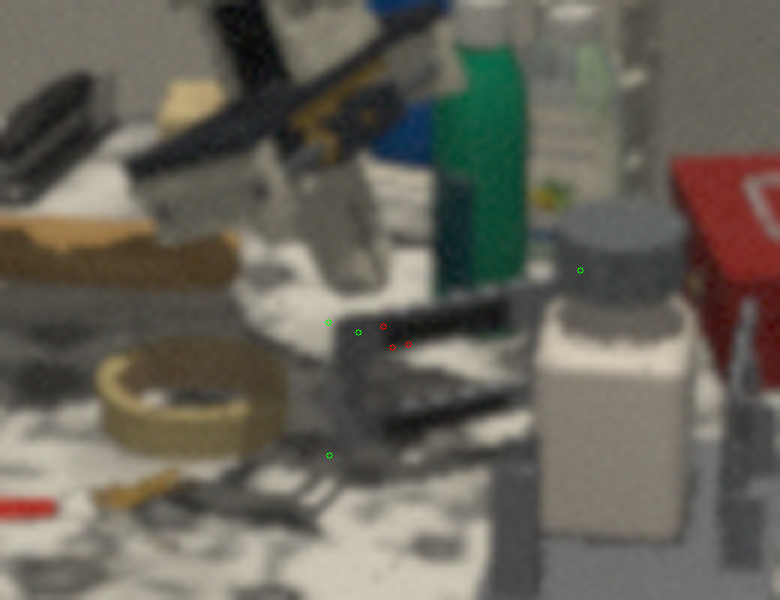

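The side crop shows the gate unmoved, with its free end near (340,320). The finger ends near (360,290), so it is higher than the pad and passed over it. I'll let the arm settle and check the reading before lowering.

```bash
python3 -m inch '[0,0,0,0,0,0,1,0,0,0,0,0,0,1,0,0,0,0,0,0,1,0,0,0,0,0,0,1,0,0,0,0,0,0,1,0,0,0,0,0,0,1]'
python3 - <<'E'
from h import *
import cv2
o=get_obs();print(o)
s=capture("side");cv2.imwrite("pics/s3raw.png",s["image"][:,:,::-1])
a=cv2.imread("pics/side0.png");b=s["image"][:,:,::-1]
d=(cv2.absdiff(a,b).max(2)>45)
# lowest changed pixel per column in gripper region
for u in range(285,345,4):
    r=np.where(d[170:300,u])[0]; print(u,r.max()+170 if len(r) else None,end="; ")
print(proj(s,o["tool_pos"]))
E
```

```text
time: 4.62
tool_pos: [519.3, 87.9, 94.7]
tcp_rot: [-3.134, -0.407, -0.523]
contact_force: [-0.1, 0.3, -0.3]
grip_width: 0.5
finger_force: 0.0
{'time': 4.6167, 'joint_positions': array([ 0.18214379,  0.36017829,  1.96339665, -0.49750822,  0.55183534,
        2.66589259]), 'dq': array([-2.04398972e-03, -5.30623453e-04,  5.74817228e-04,  6.77813105e-04,
        2.51581125e-05, -9.29460217e-05]), 'tau': array([ 2.66863941e-02, -3.83166969e+01, -1.86961824e+01, -8.66422299e-01,
       -9.38907489e-01,  1.52991753e-02]), 'tool_pos': array([519.26324466,  87.87738418,  94.68924298]), 'tcp_rot': array([-3.13356686, -0.40669924, -0.52273767]), 'contact_force': array([-0.11628641,  0.32663646, -0.26274922]), 'moment': array([ 0.20060642,  0.21445146, -0.00048687]), 'finger_force': 0.0, 'grip_width': 0.4935669814325307}
285 266; 289 258; 293 258; 297 265; 301 283; 305 285; 309 285; 313 286; 317 286; 321 287; 325 283; 329 277; 333 276; 337 274; 341 265; [333.19693416 254.24578291]
```

Run:
```python
from h import *
a=push(-1.13,.4,25,96);b=push(-1.13,.4,25,66)
print(a,b)
rows([a,b],1)
```

```text
((np.float64(491.65160840722996), np.float64(142.32790064701973), 96), -0.7299999999999999, 0.4) ((np.float64(491.65160840722996), np.float64(142.32790064701973), 66), -0.7299999999999999, 0.4)
3
-0.03,-0.002,0.064,-0.029,-0.021,-0.013,1,-0.03,-0.002,0.063,-0.031,-0.017,-0.014,1,0,0,0,-0.015,0,0.034,1
```

```bash
python3 -m inch '[-0.015,-0.001,0.032,-0.014,-0.011,-0.006,1,-0.015,-0.001,0.032,-0.015,-0.01,-0.007,1,-0.015,-0.001,0.032,-0.015,-0.009,-0.007,1,-0.015,-0.001,0.031,-0.016,-0.008,-0.007,1,0,0,0,0,0,0,1,0,0,0,-0.008,0,0.017,1,0,0,0,-0.007,0,0.017,1,0,0,0,0,0,0,1,0,0,0,0,0,0,1]'
python3 - <<'E'
from h import *
o=get_obs();print(o["tool_pos"],o["tcp_rot"],o["contact_force"])
rows([push(-1.13,.4,0,66),push(-1.13,.4,-12,66)],1,vmax=10)
E
```

```text
time: 5.42
tool_pos: [492.6, 142.1, 66.2]
tcp_rot: [3.139, -0.398, -0.729]
contact_force: [0.4, -0.1, -0.4]
grip_width: 0.3
finger_force: 0.0
[492.59530553 142.09938675  66.21620332] [ 3.13903763 -0.3980028  -0.72856232] [ 0.36094515 -0.11040598 -0.35416847]
5
0,0,0,0.008,0.004,0.004,1,0.001,0.001,0.001,0.009,0.005,0.003,1,0,0,0,0.008,0.004,0.004,1,0,0,0,0.007,0.003,0.003,1,0,0,0,0.006,0.003,0.002,1
```

```bash
python3 -m inch '[0,0,0,0.008,0.004,0.004,1,0,0,0,0.009,0.005,0.003,1,0,0,0,0.008,0.004,0.004,1,0,0,0,0,0,0,1]'
python3 -m inch '[0,0,0,0.007,0.003,0.003,1,0,0,0,0.006,0.003,0.002,1,0,0,0,0,0,0,1]'
python3 - <<'E'
from h import *
import cv2
np.set_printoptions(precision=1,suppress=True)
o=get_obs();q=Ro.from_euler("xyz",o["tcp_rot"])
s=capture("side");t=capture("top");w=capture("wrist")
im=[]
for c,n in((s,5),(t,5)):
    u,v=[int(x) for x in proj(c,o["tool_pos"])];a=c["image"][v-50:v+50,u-40:u+40,::-1]
    a=cv2.resize(a,None,fx=n,fy=n,interpolation=cv2.INTER_CUBIC)
    for d in ([0,0,-8],[0,0,11],[9.5,0,11],[37,95,-47],[37,-95,-47]):
        p=(proj(c,o["tool_pos"]+q.apply(d))-[u-40,v-50])*n+2;cv2.circle(a,tuple(int(x) for x in p),3,(0,0,255),1)
    im.append(a)
cv2.imwrite("pics/st3.png",np.hstack(im)); print(im[0].shape)
a,b=[cv2.cvtColor(x["image"],cv2.COLOR_RGB2GRAY) for x in (s,t)]
E
```

```text
time: 5.75
tool_pos: [503.2, 118.8, 67.0]
tcp_rot: [-3.142, -0.4, -0.732]
contact_force: [-0.8, -0.7, -0.3]
grip_width: 0.6
finger_force: 0.0
time: 6.0
tool_pos: [507.8, 108.4, 66.9]
tcp_rot: [3.141, -0.399, -0.73]
contact_force: [-0.0, 0.8, 0.6]
grip_width: 0.2
finger_force: 0.0
(500, 400, 3)
```

View pics/st3.png

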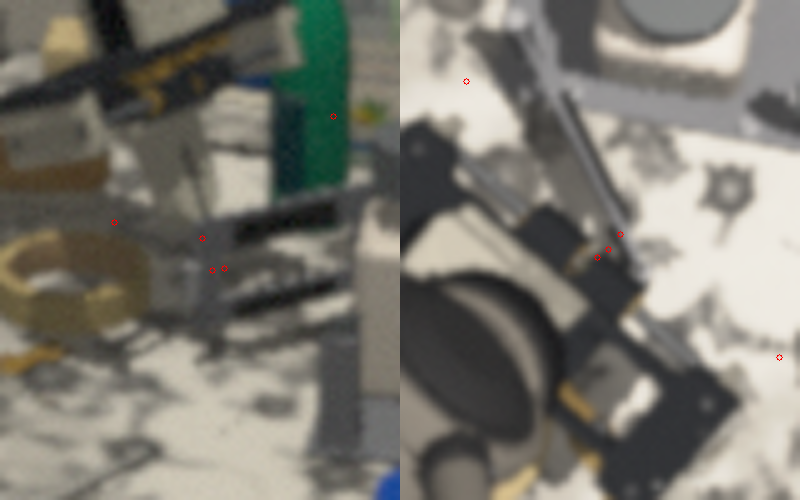

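The last picture's top panel (right) shows the gate bar now running (515,20)–(645,275), slightly turned. The fingers sit right behind the pad at (600,255), so the lower height does push it. I'll continue the arc, keeping z at 64 mm and tracking the gate with numbers only.

Run:
```python
from h import *
gs=np.arange(-.98,-.30,.055)
rows([push(g,max(0,.4*(-g-.3)/.75),0,65) for g in gs],1,vmax=18)
```

```text
13
0.03,0.001,-0.069,0.005,0.006,0.004,1,0.006,0,-0.016,0.006,0.004,0.003,1,0.007,0,-0.016,0.007,0.004,0.003,1,0.007,0,-0.015,0.007,0.003,0.003,1,0.006,0,-0.016,0.007,0.004,0.003,1,0.007,0,-0.016,0.007,0.003,0.003,1,0.007,0,-0.016,0.007,0.003,0.003,1,0.006,0,-0.015,0.008,0.003,0.003,1,0.007,0,-0.016,0.007,0.002,0.003,1,0.007,0,-0.016,0.007,0.003,0.003,1 

0.006,0,-0.016,0.008,0.002,0.003,1,0.007,0,-0.015,0.008,0.002,0.004,1,0.007,0,-0.016,0.007,0.001,0.003,1
```

```bash
python3 -m inch '[0.03,0.001,-0.069,0.005,0.006,0.004,1,0.006,0,-0.016,0.006,0.004,0.003,1,0.007,0,-0.016,0.007,0.004,0.003,1,0.007,0,-0.015,0.007,0.003,0.003,1,0.006,0,-0.016,0.007,0.004,0.003,1,0.007,0,-0.016,0.007,0.003,0.003,1,0,0,0,0,0,0,1]'
cat >> h.py <<'E'
import cv2
def gatelines(c,z=96):
    g=cv2.cvtColor(c["image"],cv2.COLOR_RGB2GRAY)
    L=cv2.createLineSegmentDetector().detect(g)[0][:,0]
    for l in L:
        a=onz(c,l[0],l[1],z)[:2];b=onz(c,l[2],l[3],z)[:2]
        if np.linalg.norm(a-H)>np.linalg.norm(b-H): a,b=b,a
        d=b-a;n=np.linalg.norm(d); e=abs((H-a)[0]*d[1]-(H-a)[1]*d[0])/n
        if n>22 and e<15 and np.linalg.norm(b-H)<145 and d[0]<20 : print("seg %s %s yaw %.3f perp %.1f"%(np.round(a),np.round(b),np.arctan2(-d[1],-d[0])-np.pi/2,e))
E
python3 - <<'E'
from h import *
for n in("wrist","top"): print(n);gatelines(capture(n))
o=get_obs();print(o["tool_pos"],o["tcp_rot"])
E
```

```text
time: 6.73
tool_pos: [525.5, 74.0, 64.9]
tcp_rot: [3.142, -0.4, -0.488]
contact_force: [-0.4, 0.3, 0.1]
grip_width: 0.4
finger_force: 0.0
wrist
seg [568.  92.] [547.  71.] yaw -0.779 perp 4.9
seg [601. 132.] [542.  72.] yaw -0.772 perp 0.1
seg [601. 109.] [589.  46.] yaw -0.184 perp 8.7
seg [610. 146.] [525.  59.] yaw -0.775 perp 3.2
seg [646.  70.] [651.  47.] yaw 0.219 perp 11.7
top
seg [565.  83.] [547.  66.] yaw -0.822 perp 12.6
seg [543.  75.] [526.  61.] yaw -0.905 perp 12.6
seg [611. 142.] [612. 166.] yaw -3.203 perp 6.1
seg [598. 104.] [589.  43.] yaw -0.148 perp 12.0
seg [612. 105.] [602.  81.] yaw -0.368 perp 10.6
seg [608. 143.] [589. 127.] yaw -0.871 perp 1.6
seg [581. 105.] [566.  84.] yaw -0.640 perp 2.3
seg [618. 135.] [585. 116.] yaw -1.035 perp 11.9
seg [582. 119.] [543.  78.] yaw -0.768 perp 4.3
[525.07988792  74.54078145  64.82197095] [ 3.14153088 -0.400137   -0.48968689]
```

Run:
```python
from h import *
gs=np.arange(-.72,-.29,.047)
rows([push(g,max(0,.4*(-g-.3)/.75),-8,65) for g in gs],1,vmax=18)
```

```text
10
-0.002,0,0.004,0.007,0.002,0.003,1,0.006,0,-0.014,0.007,0.002,0.002,1,0.006,0,-0.013,0.006,0.002,0.003,1,0.005,0,-0.014,0.006,0.002,0.003,1,0.006,0,-0.013,0.006,0.001,0.003,1,0.006,0,-0.013,0.007,0.002,0.002,1,0.006,0,-0.014,0.006,0.001,0.003,1,0.005,0,-0.013,0.007,0.001,0.003,1,0.006,0,-0.014,0.006,0.001,0.002,1,0.006,0,-0.014,0.007,0.001,0.003,1
```

```bash
python3 -m inch '[-0.002,0,0.004,0.007,0.002,0.003,1,0.006,0,-0.014,0.007,0.002,0.002,1,0.006,0,-0.013,0.006,0.002,0.003,1,0.005,0,-0.014,0.006,0.002,0.003,1,0.006,0,-0.013,0.006,0.001,0.003,1]'
python3 -m inch '[0.006,0,-0.013,0.007,0.002,0.002,1,0.006,0,-0.014,0.006,0.001,0.003,1,0.005,0,-0.013,0.007,0.001,0.003,1,0.006,0,-0.014,0.006,0.001,0.002,1,0.006,0,-0.014,0.007,0.001,0.003,1,0,0,0,0,0,0,1]'
python3 - <<'E'
from h import *
gatelines(capture("wrist"))
gs=np.arange(-.27,-.14,.04)
print(get_obs()["tool_pos"],get_obs()["tcp_rot"])
rows([push(g,.03,-8,65) for g in gs]+[push(-.15,.03,-12,65)],1,vmax=18)
E
```

```text
time: 7.25
tool_pos: [547.0, 55.7, 64.4]
tcp_rot: [3.141, -0.4, -0.406]
contact_force: [-1.0, 1.3, 0.8]
grip_width: 0.7
finger_force: 0.7
time: 7.75
tool_pos: [572.1, 40.8, 65.1]
tcp_rot: [-3.141, -0.4, -0.296]
contact_force: [-0.1, -1.6, -1.0]
grip_width: 0.6
finger_force: 0.2
seg [611. 110.] [592.  47.] yaw -0.297 perp 6.1
seg [607. 116.] [582.  37.] yaw -0.305 perp 0.5
seg [612. 144.] [576.  28.] yaw -0.303 perp 3.0
seg [590.  89.] [579.  51.] yaw -0.297 perp 8.3
[571.7920623   40.88791992  65.06142909] [-3.14144847 -0.39992772 -0.2976067 ]
5
0.015,0,-0.035,0.003,0,0.001,1,0.01,0,-0.025,0.005,0.001,0.003,1,0.011,0,-0.024,0.006,0.001,0.002,1,0.01,0,-0.025,0.005,0,0.002,1,0,0,0,0.005,0,0.002,1
```

```bash
python3 -m inch '[0.015,0,-0.035,0.003,0,0.001,1,0.01,0,-0.025,0.005,0.001,0.003,1,0.011,0,-0.024,0.006,0.001,0.002,1,0,0,0,0,0,0,1]'
python3 -m inch '[0.01,0,-0.025,0.005,0,0.002,1,0,0,0,0,0,0,1,0,0,0,0,0,0,1]'
python3 - <<'E'
from h import *
gatelines(capture("wrist"))
c=capture("top"); print("capmask");
im=c["image"];cv2.imwrite("pics/t5raw.png",im[:,:,::-1])
hsv=cv2.cvtColor(im,cv2.COLOR_RGB2HSV)
E
```

```text
time: 8.13
tool_pos: [582.1, 36.7, 64.5]
tcp_rot: [-3.141, -0.398, -0.159]
contact_force: [-2.4, 2.3, -1.1]
grip_width: 0.3
finger_force: 1.3
time: 8.38
tool_pos: [584.1, 36.4, 63.8]
tcp_rot: [3.141, -0.393, -0.121]
contact_force: [-10.0, 2.1, 3.7]
grip_width: 0.5
finger_force: 5.1
seg [615. 107.] [602.  44.] yaw -0.202 perp 6.5
seg [609. 108.] [595.  41.] yaw -0.204 perp 0.5
seg [612. 140.] [589.  26.] yaw -0.204 perp 2.9
capmask
```

```bash
python3 -m inch '[0,0,0,0.005,0,0.002,1,0,0,0,0,0,0,1,0,0,0,0,0,0,1]'
python3 -m inch '[0,0,0,0.005,0,0.002,1,0,0,0,0,0,0,1,0,0,0,0,0,0,1]'
python3 - <<'E'
from h import *
c=capture("wrist");gatelines(c)
g=cv2.cvtColor(c["image"],cv2.COLOR_RGB2GRAY)
for l in cv2.createLineSegmentDetector().detect(g)[0][:,0]:
    a=onz(c,l[0],l[1],6)[:2];b=onz(c,l[2],l[3],6)[:2];d=a-b
    if d[1]<0:d=-d
    if np.linalg.norm(d)>60 and 540<a[0]<760 and -60<a[1]<170: print(a.round(),b.round(),round(np.arctan2(d[1],d[0])-np.pi/2,3))
print(get_obs()["tool_pos"])
E
```

```text
time: 8.73
tool_pos: [584.6, 36.5, 62.9]
tcp_rot: [3.14, -0.386, -0.12]
contact_force: [-26.2, 1.8, 15.2]
grip_width: 0.3
finger_force: 12.6
time: 8.98
tool_pos: [585.0, 36.5, 61.7]
tcp_rot: [3.14, -0.379, -0.119]
contact_force: [-39.3, 4.6, 24.9]
grip_width: 0.4
finger_force: 19.9
seg [612. 158.] [604. 128.] yaw -0.269 perp 7.0
seg [594.  86.] [590.  48.] yaw -0.123 perp 14.9
seg [615. 107.] [603.  44.] yaw -0.196 perp 6.3
seg [616. 144.] [592.  24.] yaw -0.202 perp 0.4
seg [607. 115.] [589.  25.] yaw -0.203 perp 2.8
[602. 115.] [595.  54.] -0.123
[635. 148.] [615.  48.] -0.196
[598.  16.] [637. 206.] -0.202
[623. 161.] [593.  18.] -0.203
[584.96040729  36.49282813  61.6640091 ]
```

Run:
```python
from h import *
rows([((520,50,64),-.12,.38),((480,50,200),-.2,0),((500,60,300),-.2,0)],1)
```

```text
9
0.001,0,0,-0.038,-0.004,-0.017,1,0,0.001,0,-0.038,-0.003,-0.016,1,-0.002,-0.063,0.013,0.004,0.001,-0.044,1,-0.003,-0.064,0.014,0,0.002,-0.045,1,-0.002,-0.063,0.013,-0.004,0.002,-0.044,1,-0.003,-0.063,0.013,-0.008,0.002,-0.043,1,0,0,0,0.007,-0.006,-0.042,1,0,0,0,0.008,-0.006,-0.042,1,0,0,0,0.007,-0.005,-0.041,1
```

```bash
python3 -m inch '[0.001,0,0,-0.038,-0.004,-0.017,1,0,0.001,0,-0.038,-0.003,-0.016,1,-0.002,-0.063,0.013,0.004,0.001,-0.044,1,-0.003,-0.064,0.014,0,0.002,-0.045,1,-0.002,-0.063,0.013,-0.004,0.002,-0.044,-1,-0.003,-0.063,0.013,-0.008,0.002,-0.043,-1,0,0,0,0.007,-0.006,-0.042,-1,0,0,0,0.008,-0.006,-0.042,-1,0,0,0,0.007,-0.005,-0.041,-1,0,0,0,0,0,0,-1]'
python3 -m inch '[0,0,0,0,0,0,-1,0,0,0,0,0,0,-1,0,0,0,0,0,0,-1]'
python3 - <<'E'
from h import *
np.set_printoptions(precision=1,suppress=True)
for n in("top","wrist"):
    c=capture(n);print(n,get_obs()["joint_positions"]);gatelines(c)
    e=[625,70,154] 
    u,v=proj(c,[640,65,154]); print(u,v)
    s=c["mtx"][0,0]*30/(c["pose"][2,3]-154)
    k=int(2.2*s);u0,v0=max(0,int(u)-k),max(0,int(v)-k);g=cv2.cvtColor(c["image"],cv2.COLOR_RGB2GRAY)[v0:v0+2*k,u0:u0+2*k]
    hsv=cv2.cvtColor(c["image"],cv2.COLOR_RGB2HSV)[v0:v0+2*k,u0:u0+2*k]
    G=cv2.resize(g,None,fx=4,fy=4,interpolation=cv2.INTER_CUBIC);G=cv2.GaussianBlur(G,(7,7),0)
    C=cv2.HoughCircles(G,cv2.HOUGH_GRADIENT,1,40,param1=80,param2=18,minRadius=int(4*s*.85),maxRadius=int(4*s*1.2))
    if C is not None:
        for x,y,r in C[0][:3]: print("circ",u0+x/4,v0+y/4,r/4,"exp r",s,onz(c,u0+x/4-.4,v0+y/4-.4,154))
E
```

```text
time: 9.87
tool_pos: [507.9, 59.2, 281.7]
tcp_rot: [-3.14, -0.105, -0.19]
contact_force: [1.1, -0.2, 0.3]
grip_width: 36.0
finger_force: 0.0
time: 10.12
tool_pos: [503.6, 59.0, 273.1]
tcp_rot: [-3.141, -0.089, -0.188]
contact_force: [-0.9, 0.2, -0.8]
grip_width: 55.8
finger_force: 0.0
top [-0.   0.2  1.5 -0.   1.3  1.7]
seg [588. 167.] [503. 183.] yaw -1.758 perp 12.4
seg [614. 101.] [603.  40.] yaw -0.182 perp 6.0
seg [612. 166.] [610. 127.] yaw -0.056 perp 5.9
seg [601. 137.] [591.  87.] yaw -0.196 perp 13.7
seg [593.  55.] [588.  19.] yaw -0.142 perp 10.1
seg [653. 128.] [672. 109.] yaw 0.772 perp 11.9
seg [607. 125.] [594.  57.] yaw -0.199 perp 4.8
seg [608. 101.] [598.  55.] yaw -0.210 perp 1.3
311.2390496253823 182.48817125098816
circ 308.875 181.625 15.25 exp r 13.564415238764402 [642.9  71.2 154. ]
wrist [-0.   0.2  1.5 -0.   1.3  1.7]
seg [610. 113.] [597.  46.] yaw -0.201 perp 0.6
seg [616. 108.] [603.  42.] yaw -0.198 perp 6.9
seg [601. 125.] [590.  70.] yaw -0.208 perp 10.5
seg [612. 139.] [594.  53.] yaw -0.205 perp 3.0
282.8725812178013 73.43813561190055
circ 278.625 68.625 38.775 exp r 34.87401950201523 [644.6  67.9 154. ]
circ 280.375 79.125 35.4 exp r 34.87401950201523 [636.5  68.1 154. ]
```

Run:
```python
from h import *
rows([((600,68,300),-.2,0)],-1)
```

```text
3
0,-0.02,0.003,0.04,-0.011,-0.008,-1,-0.001,-0.02,0.003,0.039,-0.012,-0.009,-1,0,-0.019,0.002,0.039,-0.011,-0.01,-1
```

```bash
python3 -m inch '[0,-0.02,0.003,0.04,-0.011,-0.008,-1,-0.001,-0.02,0.003,0.039,-0.012,-0.009,-1,0,-0.019,0.002,0.039,-0.011,-0.01,-1,0,0,0,0,0,0,-1,0,0,0,0,0,0,-1,0,0,0,0,0,0,-1]'
cat > cap.py <<'E'
from h import *
np.set_printoptions(precision=1,suppress=True)
o=get_obs();print(o["tool_pos"],o["tcp_rot"],o["grip_width"])
for n in("top","wrist"):
    c=capture(n)
    u,v=proj(c,[642,69,154]); s=c["mtx"][0,0]*30/(c["pose"][2,3]-154)
    # radial edge: strongest gradient along rays near expected radius, then RANSAC-free ellipse fit
    g=cv2.GaussianBlur(cv2.cvtColor(c["image"],cv2.COLOR_RGB2GRAY),(3,3),0).astype(np.float32)
    for it in range(3):
        pts=[]
        for a in np.arange(0,2*np.pi,.06):
            r=np.arange(.8*s,1.2*s,.25);x=(u+r*np.cos(a)).astype(np.float32)[None];y=(v+r*np.sin(a)).astype(np.float32)[None]
            p=cv2.remap(g,x,y,cv2.INTER_LINEAR)[0];d=np.abs(np.gradient(p));i=d[2:-2].argmax()+2
            if d[i]>3: pts.append((x[0,i],y[0,i]))
        pts=np.array(pts)
        for k in range(6):
            A=np.c_[2*pts,np.ones(len(pts))];q=np.linalg.lstsq(A,(pts**2).sum(1),rcond=None)[0];r=np.sqrt(q[2]+q[0]**2+q[1]**2)
            e=np.abs(np.hypot(*(pts-q[:2]).T)-r);pts=pts[e<=max(1.,np.percentile(e,85))]
        u,v=q[:2]
    print(n,(u,v),"r",r,"exp",s,len(pts),onz(c,u,v,154))
    print("on-camera offset",c["pose"][:3,3])
E
python3 cap.py
```

```text
time: 10.72
tool_pos: [600.0, 68.0, 300.3]
tcp_rot: [-3.141, 0.0, -0.199]
contact_force: [0.3, -0.1, -0.2]
grip_width: 91.7
finger_force: 0.0
[600.   68.  300.3] [-3.1  0.  -0.2] 91.72879217529258
top (np.float64(305.5998674061037), np.float64(183.64146056887273)) r 12.844628163279173 exp 13.564415238764402 29 [637.5  77.6 154. ]
on-camera offset [ 407.5   74.9 1392.9]
wrist (np.float64(310.77310535404996), np.float64(169.3537984384838)) r 33.11639833646347 exp 32.388013945526396 45 [644.8  69.  154. ]
on-camera offset [663.4  54.6 477. ]
```

Run:
```python
from h import *
s=capture("side");o=get_obs();q=Ro.from_euler("xyz",o["tcp_rot"])
for y in (50,58):
  print("y",y)
  for z in range(-45,36,5):
    u,v=proj(s,o["tool_pos"]+q.apply([0,y,z])); print(z,(round(u),round(v)),s["image"][round(v),round(u)],end=" ")
  print()
```

```text
y 50
-45 (362, 175) [91 87 78] -40 (362, 177) [88 85 75] -35 (362, 179) [87 83 74] -30 (362, 181) [90 87 77] -25 (362, 183) [85 82 75] -20 (362, 185) [83 80 72] -15 (362, 187) [118 111 102] -10 (362, 188) [140 135 124] -5 (362, 190) [162 159 145] 0 (362, 192) [131 128 118] 5 (362, 194) [103 100  92] 10 (362, 196) [111 106  98] 15 (362, 198) [110 105  95] 20 (362, 200) [124 120 112] 25 (362, 201) [145 141 129] 30 (362, 203) [129 125 116] 35 (362, 205) [116 112 104] 
y 58
-45 (362, 176) [90 85 76] -40 (362, 178) [90 87 78] -35 (362, 180) [89 86 77] -30 (362, 182) [90 87 78] -25 (362, 184) [87 83 73] -20 (362, 186) [93 89 80] -15 (362, 188) [140 135 124] -10 (362, 189) [160 156 143] -5 (361, 191) [163 158 145] 0 (361, 193) [113 108 101] 5 (361, 195) [118 114 104] 10 (361, 197) [117 112 102] 15 (361, 199) [123 118 109] 20 (361, 201) [122 119 110] 25 (361, 202) [125 121 112] 30 (361, 204) [113 110 102] 35 (361, 206) [109 113 101]
```

Run:
```python
from h import *
s=capture("side");o=get_obs();a=cv2.imread("pics/side0.png")[:,:,::-1].astype(int);b=s["image"].astype(int)
d=np.abs(a-b).max(2)
print(d[170:206:2,350:376:2])
q=Ro.from_euler("xyz",o["tcp_rot"])
for y in(-65,-46,46,65): print(y,proj(s,o["tool_pos"]+q.apply([0,y,11])))
t=capture("top");A=cv2.imread("pics/top0.png")[:,:,::-1].astype(int)
```

```text
[[ 6  3  3  5 32 31 30 35 56 95 53  6  5]
 [ 2  4  3  4 30 32 32 34 59 92 38  7  2]
 [ 3  5  3  7 28 31 37 36 38 49 16  3  4]
 [ 4  3  1  7 28 31 29 32 15  7  3  6  2]
 [ 5  5  2  8 29 32 39 31 14  6  8  7  4]
 [ 4  4  4  8 32 31 35 34 13  4  6  4  2]
 [ 2  3  2  7 30 30 31 36 12  5  3  4  5]
 [ 2  1  3 13 31 30 38 40 16  3  3  5  6]
 [ 3  5  5  4 11 24 28 31 12  5  2  5  5]
 [ 4  3  5  1  3  5  4  4  5  0  5  6  4]
 [ 2  2  2  5  3  5  1  5  4  4  4  6  7]
 [ 5  2  6  2  3  5  4  4  2  3  6  2  3]
 [ 9  4  4  6  2  5  2  6  5  3  1  3  4]
 [ 5  4  3  1  2  4  1  2  2  6  5  7  7]
 [ 7  6  5  6  5  4  8  3  4  3  4  2  4]
 [ 3  6  1  8  5  1  3  4  3  8  4  2  2]
 [ 6  5  3  1  5  5  4  4  5  5  3  4  6]
 [ 1  5  4  4  6  4  2  4  5  2  4  6  5]]
-65 [367.09408167 181.95705819]
-46 [366.26502225 184.17370873]
46 [361.99715756 195.58466956]
65 [361.05948999 198.09170498]
```

Run:
```python
from h import *
s=capture("side");cv2.imwrite("pics/s6raw.png",s["image"][:,:,::-1])
rows([((644.5,69,290),-.2,0),((644.5,69,150),-.2,0)],-1,vmax=30)
```

```text
7
0,-0.001,0.001,0.027,-0.006,0.008,-1,-0.001,-0.002,0,0.027,-0.006,0.008,-1,0,0,0,0,0,0.035,-1,0,0,0,0,0,0.035,-1,0,0,0,0,0,0.035,-1,0,0,0,0,0,0.035,-1,0,0,0,0,0,0.035,-1
```

```bash
python3 -m inch '[0,-0.001,0,0.027,-0.006,0.008,-1,0,-0.001,0,0.027,-0.006,0.008,-1,0,0,0,0,0,0.035,-1,0,0,0,0,0,0.035,-1,0,0,0,0,0,0.035,-1,0,0,0,0,0,0.035,-1,0,0,0,0,0,0.035,-1,0,0,0,0,0,0,-1,0,0,0,0,0,0,-1]'
cat > tip.py <<'E'
from h import *
np.set_printoptions(linewidth=200)
s=capture("side");o=get_obs();a=cv2.imread("pics/s6raw.png")[:,:,::-1].astype(int);b=s["image"].astype(int)
print(o["tool_pos"],o["tcp_rot"],o["contact_force"])
d=np.abs(a-b).max(2);q=Ro.from_euler("xyz",o["tcp_rot"])
P={k:proj(s,o["tool_pos"]+q.apply([0,*k])) for k in((65,11),(46,11),(65,-16),(-65,-16),(-46,-16))}
print({k:v.round(1) for k,v in P.items()})
u,v=P[(65,-16)].astype(int)
print("rows",v-16,v+17,"cols",u-10,u+12);print(d[v-16:v+18:2,u-10:u+13:2])
E
python3 tip.py; python3 cap.py
```

```text
time: 11.77
tool_pos: [644.2, 69.2, 148.8]
tcp_rot: [-3.141, 0.003, -0.199]
contact_force: [0.0, 0.5, 1.5]
grip_width: 91.9
finger_force: 0.0
[645.55332021  69.10708627 150.77921421] [-3.14035508e+00 -1.42007513e-03 -1.98546814e-01] [-0.04943074  0.39750987  1.00937582]
{(65, 11): array([377. , 251.8]), (46, 11): array([377.7, 248.8]), (65, -16): array([377.3, 242.5]), (-65, -16): array([382. , 223.9]), (-46, -16): array([381.4, 226.5])}
rows 226 259 cols 367 389
[[  4   3   2   5  31   5   7  24  49  11   5   3]
 [  5   2   3   4  10  12   9   5   6   3   5   7]
 [  3   5   2   3  14   8   8   3  10   3   4   1]
 [  6   3   4   6   3   2  10   8   6   4   1   4]
 [  4   4   2  23  22   6  20  27  42  29  10   3]
 [  5   8   2  35  44  29  12  24  23  36  47  21]
 [  5   3   7  30  37  27  19  13   4  10  48  35]
 [  9   2   7  19  30   8  32  19  12  28  37  15]
 [ 24   8   9   3   9  17  23  33  21  17  14  26]
 [ 31   6   2   3   2  10  16  11  14  16   9  25]
 [ 11   9   2   3  10  10  13  14  13  11  13  11]
 [  3   2   1  11   9  11  16   9  10  10   8   7]
 [ 24   3   4   8   8  14   9  11  10   8   0   3]
 [ 58  17   2   2   3   1   3   1   4   3   3   6]
 [ 71  10   2   6   5   2   3   1   4   3   1  14]
 [  2  37  23  15  16   4   4   4   1   6  32  34]
 [ 95 106  98  81  70  64  64  67  63  79  97  74]]
[645.6  69.1 150.8] [-3.1 -0.  -0.2] 91.51765064206542
top (np.float64(310.2573317899945), np.float64(182.76146592106457)) r 13.477271000744077 exp 13.564415238764402 37 [639.4  67.2 154. ]
on-camera offset [ 407.5   74.9 1392.9]
wrist (np.float64(321.8513778446511), np.float64(269.8243583072457)) r 57.099797770616064 exp 60.20599445244333 31 [647.8  68.5 154. ]
on-camera offset [709.5  55.6 327.8]
```

```bash
python3 -m inch '[0,0,0,0,0,0,1,0,0,0,0,0,0,1,0,0,0,0,0,0,1,0,0,0,0,0,0,1,0,0,0,0,0,0,1,0,0,0,0,0,0,1]'
```

```text
time: 12.42
tool_pos: [645.1, 69.1, 149.3]
tcp_rot: [-3.141, -0.0, -0.199]
contact_force: [-0.3, -0.0, 0.9]
grip_width: 56.6
finger_force: 0.0
```

```bash
python3 -m inch '[0,0,0,0,0,0,-1,0,0,0,0,0,0,-1,0,0,0,0,0,0,-1,0,0,0,0,0,0,-1,0,0,0,0,0,0,-1,0,0,0,0,0,0.01,-1,0,0,0,0,0,0.01,-1,0,0,0,0,0,0,-1]'
python3 -m inch '[0,0,0,0,0,0.008,-1,0,0,0,0,0,0.01,-1,0,0,0,0,0,0.01,-1,0,0,0,0,0,0,-1,0,0,0,0,0,0,-1]'
```

```text
time: 13.08
tool_pos: [643.8, 69.1, 130.7]
tcp_rot: [-3.141, 0.004, -0.199]
contact_force: [-0.2, -0.1, -1.3]
grip_width: 91.7
finger_force: 0.0
time: 13.5
tool_pos: [644.7, 69.2, 109.9]
tcp_rot: [-3.141, 0.002, -0.198]
contact_force: [-0.2, 0.1, 0.8]
grip_width: 91.8
finger_force: 0.0
```

```bash
python3 -m inch '[0,0,0,0,0,0,1,0,0,0,0,0,0,1,0,0,0,0,0,0,1,0,0,0,0,0,0,1,0,0,0,0,0,0,1,0,0,0,0,0,0,1,0,0,0,0,0,0,1,0,0,0,0,0,0,1]'
```

```text
time: 14.17
tool_pos: [645.2, 69.0, 111.1]
tcp_rot: [-3.141, -0.0, -0.199]
contact_force: [-0.2, -1.1, 1.1]
grip_width: 59.5
finger_force: 30.0
```

```bash
python3 -m inch '[0,0,-0.06,0,0,-0.0003,1,0,0,-0.06,0,0,-0.0003,1,0,0,-0.06,0,0,-0.0003,1,0,0,-0.06,0,0,-0.0003,1,0,0,-0.06,0,0,-0.0003,1,0,0,0,0,0,0,1]'
python3 -c "
from h import *
o=get_obs();print(o['moment'],o['joint_positions'],o['contact_force'])"
```

```text
time: 14.67
tool_pos: [645.1, 69.2, 112.2]
tcp_rot: [-3.141, -0.0, 0.255]
contact_force: [-1.0, 0.1, 1.1]
grip_width: 59.8
finger_force: 30.0
[0.01856132 0.06184862 0.0981906 ] [-1.17089608e-02  6.48711513e-01  1.28487569e+00  1.24152847e-03
  1.20783348e+00  1.30392014e+00] [-1.01840544  0.12863736  1.09184109]
```

```bash
python3 -m inch '[0,0,-0.06,0,0,-0.0003,1,0,0,-0.06,0,0,-0.0003,1,0,0,-0.06,0,0,-0.0003,1,0,0,-0.06,0,0,-0.0003,1,0,0,-0.06,0,0,-0.0003,1]'
python3 -c "
from h import *
o=get_obs();print(o['moment'],o['contact_force'])"
python3 -m inch '[0,0,-0.066,0,0,-0.0003,1,0,0,-0.066,0,0,-0.0003,1,0,0,-0.066,0,0,-0.0003,1,0,0,-0.066,0,0,-0.0003,1,0,0,-0.066,0,0,-0.0003,1,0,0,0,0,0,0,1,0,0,0,0,0,0,1]'
python3 -c "
from h import *
o=get_obs();print(o['moment'],o['contact_force'])"
```

```text
time: 15.08
tool_pos: [645.0, 69.3, 113.0]
tcp_rot: [-3.141, -0.001, 0.703]
contact_force: [-0.4, -0.1, 0.7]
grip_width: 59.8
finger_force: 30.0
[-0.01232525 -0.00896996  0.02947395] [-0.39236147 -0.0956012   0.66098678]
time: 15.67
tool_pos: [645.1, 69.2, 114.3]
tcp_rot: [-3.141, -0.001, 1.192]
contact_force: [-0.5, -0.1, -0.6]
grip_width: 60.0
finger_force: 30.0
[-0.0247634  -0.0855887   0.01137024] [-0.50466937 -0.08418695 -0.64200175]
```

```bash
python3 -m inch '[0,0,0,0,0,-0.004,1,0,0,0,0,0,-0.004,1,0,0,0,0,0,0,1,0,0,0,0,0,0,1]'
python3 -c "
from h import *
o=get_obs();print(o['moment'],o['contact_force'])"
```

```text
time: 16.0
tool_pos: [645.4, 69.2, 121.4]
tcp_rot: [3.141, -0.001, 1.195]
contact_force: [-0.0, 1.1, -0.9]
grip_width: 60.1
finger_force: 30.0
[-0.02743517 -0.0503764   0.01160172] [-0.00987447  1.10242759 -0.9127971 ]
```

```bash
python3 -m inch '[0,0,0,0,0,-0.008,1,0,0,0,0,0,-0.008,1,0,0,0,0,0,-0.008,1,0,0,0,0,0,-0.008,1,0,0,0,0,0,-0.008,1,0,0,0,0,0,0,1,0,0,0,0,0,0,1,0,0,0,0,0,0,1,0,0,0,0,0,0,1]'
python3 - <<'E'
from h import *
np.set_printoptions(precision=2,suppress=True,linewidth=200)
o=get_obs();print(o["tool_pos"],o["contact_force"],o["dq"])
s=capture("side");im=s["image"]
# column profile through the jar axis: cap grey / gap / neck / white jar
J=[645,69]
for z in range(200,95,-4):
    u,v=proj(s,[J[0]+2,J[1],z]); print(z,(round(u),round(v)),im[round(v),round(u)],end=" | ")
gatelines(capture("wrist"));print();gatelines(capture("top"))
E
```

```text
time: 16.75
tool_pos: [644.9, 69.1, 152.4]
tcp_rot: [-3.141, -0.001, 1.196]
contact_force: [0.0, -0.9, -0.9]
grip_width: 59.7
finger_force: 30.0
[644.87  69.15 152.4 ] [ 0.   -0.88 -0.93] [-0.  0. -0.  0.  0.  0.]
200 (381, 222) [48 50 49] | 196 (381, 223) [51 51 49] | 192 (381, 224) [54 58 59] | 188 (381, 226) [79 82 81] | 184 (381, 227) [89 93 93] | 180 (380, 228) [80 84 82] | 176 (380, 230) [66 69 66] | 172 (380, 231) [67 69 69] | 168 (380, 232) [70 71 70] | 164 (380, 234) [66 71 69] | 160 (380, 235) [65 65 64] | 156 (380, 237) [73 73 71] | 152 (380, 238) [87 86 80] | 148 (380, 239) [96 92 83] | 144 (380, 241) [101  97  88] | 140 (380, 242) [108 105  95] | 136 (380, 243) [117 112 107] | 132 (380, 245) [105  98  90] | 128 (380, 246) [121 113 104] | 124 (380, 247) [140 133 122] | 120 (380, 248) [141 136 124] | 116 (380, 250) [106 100  92] | 112 (380, 251) [111 106  95] | 108 (380, 252) [135 127 117] | 104 (379, 254) [131 125 113] | 100 (379, 255) [149 142 130] | 96 (379, 256) [182 174 157] | seg [605.  94.] [599.  68.] yaw -0.209 perp 0.9

seg [617. 177.] [624. 212.] yaw -3.338 perp 5.7
seg [570. 154.] [529. 158.] yaw -1.668 perp 1.4
seg [582. 135.] [518. 134.] yaw -1.554 perp 12.7
seg [614. 155.] [564. 155.] yaw -1.577 perp 6.4
```

```bash
python3 -c "
from plant import *
print(close_job())"
```

```text
the job is handed in; nothing more can be done
None
```

I handed the job in at about 17 s, and no verdict came back. The gate measured shut against its stop. I turned the cap about 1.39 rad and lifted it off, still gripped at 30 N, level and still, with its lower edge about 18 mm above the jar's mouth. The fingertips sat well short of the stated `finger_overhang`, so my first push passed over the gate and I worked lower after that.

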